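# Bring the detector carriage home round the curved rod and shut the keeper

## Robot

A 6-joint arm with a two-finger parallel gripper is mounted at the origin on the work surface. World frame = base frame: x ahead of the robot, y to its left, z up, the work surface at z = 0. Lengths are in m, angles in rad, forces in N, time in s.
With the tool pointing down it reaches from about 0.375 to 0.925 m from the base axis. Payload 5.7 kg.
Tool frame: the origin (TCP) lies at the very end of the fingers, on their centre line; the grasp point (between the pads) lies 19 mm behind it (arm.pinch_z is the distance from the TCP to the grasp point, in m); x points along the fingers, y is the direction in which the jaws open and shut, and the axes are right-handed (so a half turn about x gives the same grasp; the last joint's range is limited). The gripper opens to 88 mm and grips with 3 to 60 N. Pads are 20 mm wide; open, the fingers measure 115 mm over their backs; the gripper's body (75 mm by 178 mm) begins 61 mm behind the grasp point.
Start: joints at [-1.233, 0.359, 1.51, -0, 1.272, -0.115], TCP at [0.262, -0.54, 0.223] pointing down, gripper open.
Joint ranges: [-2.97, 2.97], [-1.01, 2.36], [0.21, 2.38], [-0.96, 4.11], [0.2, 2.71], [-2.98, 2.98]. Speed limits (rad/s): [2.39, 2.39, 3.14, 3.14, 3.14, 3.14].

## Interface

Orientations are given as [roll, pitch, yaw] about the fixed x, y, z axes, in that order (R = Rz(yaw) Ry(pitch) Rx(roll)).
In Python, from bench import arm gives the robot as it stands. The module is installed in compiled form; this text tells all that it offers.
- The arm moves only by the tool play_rows, never from a script. Its argument "targets" is a list of rows, each an object of numbers: "dx", "dy", "dz": the shift along the tool's x, y, z in m; "ax", "ay", "az": the turn, a rotation vector about the tool's x, y, z in degrees; "gripper": the finger opening in m, from 0 to 0.0878. In form: [{"dx": .., "dy": .., "dz": .., "ax": .., "ay": .., "az": .., "gripper": ..}, ...]. A call has 1 to 20 rows; each row is the pose to reach, as a shift and turn from the pose commanded when the call began, along the tool's axes at that moment; what a row does not reach only later rows make up. A row lasts 1/8 s, in which the tool goes at most 62.5 mm and 10.7 degrees, less where a joint would pass 70% of its speed; a pose out of reach is approached as far as the arm can. A call with a gripper value outside its range is refused whole. The fingers move at their own pace and stop on an object; "force" is the grip in N (left out, the last holds). Time passes only in rows, so rows that repeat a pose let the fingers close. It gives the time, the measured TCP pose, the force and the opening at its end, in the units of the state.
- arm.read_state(): the state, without advancing time (a new reading comes with each control period).
- arm.get_image(name): name is "scene" or "top" or "wrist"; returns the picture (480x640x3 uint8, red, green, blue); there is no depth.
- arm.camera_info(name): a dict with "camera_matrix" (3x3 intrinsics, pixels), "distortion" ([k1, k2, p1, p2, k3] as OpenCV has them; the pictures are not rectified), "R" (3x3) and "t" (3): a world point X has camera coordinates R X + t. Camera axes: x right, y down, z forward; pixel columns grow to the right and rows downward; lengths in m; the calibration is good to about 2 mm. A picture is of the moment at which its call begins: read the wrist's pose just before it. camera_info takes no time and is no camera call; for the wrist camera it gives the pose at the moment of the call.
- arm.close_job(): hands the job in, once; it reports no verdict.
The state is a dict: "time": time; "joints": joint angles; "dq": joint speeds; "tau": joint torques, N m; "eef_pos": TCP position; "orientation": TCP orientation; "wrist_force": force on the tool from outside, world axes, zero at the start; "moment": the same for the moment, N m; "grip_width": finger opening in m.
Only numpy, scipy, OpenCV 4.12 (cv2) and the standard library are available. Lean on these libraries where they do the work, as an engineer would, in place of code of your own. Each camera call takes 0.05 s, during which the arm holds its last target. There are 200 camera calls.

## Task

Slide the detector carriage along the curved guide rod, turning it to follow the bend, gently so that it never binds hard on the rod, until it has pushed the brass stop plunger fully in. Then let go of it and swing the keeper arm fully shut behind it, and leave the optics standing around undisturbed.

Things in the scene. Friction and masses are not known exactly. Their poses are not given: they have to be found in the camera images.
- base: Fixed black plate 270 x 360 x 12 mm. Origin at the centre of its underside, z up, x and y along its 270 and 360 mm sides. On two black posts (20 mm thick along the rod, 32 wide, top at 124 mm) at the rod's ends it carries a level steel guide rod, 12 mm diameter, axis at z = 110 mm, with the stop plunger and keeper. The start end is at -y, the home end at +y. Carriage force on all this: under 25 N.
- bend_centre (a point): Nominal centre of the rod's bend, at rod height, base point (-150, 0) mm. The rod bends with radius 160 mm from -38 to +38 degrees (from base +x, growing to +y), continued by straight tangents of 57 mm at the start and 55 mm at the home end, up to the posts' middles. For the home tangent: t = distance beyond the bend's end, u = distance outwards (away from the bend's centre).
- clamp (a point): Point on the axis of the rod's start straight, 22 mm before the bend, base point (-37.5, -115.8) mm. About the vertical through it the whole rod with posts, plunger and keeper is clamped turned by up to 0.045 rad either way from its nominal place. This angle is not measured, it shifts the home end by up to 10 mm, and must be felt or seen. The base, and all points, keep the nominal place.
- carriage: Aluminium block 36 (along bore) x 36 x 40 mm high, 15 mm bore, hanging on the rod with 1.5 mm play all round, a detector 32 x 34 x 44 mm below it. Starts within 4 mm of the clamp point. Origin at the bore's centre, x along the bore to home, y to the bend's centre, z up. Grip: upright tab, 24 mm along x, 12 along y, 20 to 63 mm above the origin; close softly, or it knocks on the rod. About 0.3 kg.
- home (a point): Nominal place on the base of the carriage origin when it is fully home: t = 20 mm on the home straight, z = 110 mm (the true one is up to 10 mm off, see clamp).
- plunger (a joint): Brass stop collar, 24 mm across, round the rod in front of the home post, its face at t = 32 mm when out. 0 = out, 0.006 m = fully in, against a hard stop. It needs about 3 N to move and stays where it is pushed. The carriage's front face pushes it in.
- keeper (a joint): Bar 10 mm wide, 8 thick, mid-height z = 122 mm, on a vertical pivot at t = -6.5, u = 55 mm. Its inner arm, 67 mm, crosses the rod behind the carriage when shut; 45 mm the other way stands a round handle pin, 12 mm thick, top at z = 168 mm. 0 = shut (on a stop); open by q rad the handle is at t = -6.5 + 45 sin q, u = 55 + 45 cos q. Starts open, stays where left, 1 N at the handle.
- mirror_mount: Bystander: black square mirror mount on a post and foot, about 110 mm tall, origin under its foot.
- lens_mount: Bystander: black square lens mount on a post and foot, about 100 mm tall, origin under its foot.
- lens_tube: Bystander: black lens tube standing up, 31 mm diameter, 50 mm tall, origin under it.
- retaining_ring: Bystander: flat brass ring, 31 mm diameter, 6 mm thick, lying on the base plate.
- spare_post: Bystander: bare steel post, 12.7 mm diameter, 50 mm tall, standing on the base plate.
- cube_mount: Bystander: black 30 mm cube standing on the base plate.
- ball_driver: Bystander: driver with a black handle, 160 mm long, lying on the table.
Things that resemble listed ones, but are neither listed nor needed, are in the scene too. What is shaped like the carriage but blue is not meant.

How it is judged:
On the way, in this order (a step that is already met when the one before it is completed fails the run):
1. the carriage has come past the middle of the bend, still on the rod (y of carriage in the frame of base above 0.02 m and x of carriage in the frame of base above -0.02 m and z of carriage in the frame of base above 0.1 m), for 0.1 s.
2. the carriage has pushed the stop plunger in (over 4.5 of 6 mm) while the keeper is still open (value of joint plunger above 0.0045 m and distance between carriage and home below 0.016 m and value of joint keeper above 0.5 rad), for 0.2 s.
At the end, for the whole second after the job is handed in: The plunger is in by more than 4.5 of its 6 mm, the carriage rests within 16 mm of the nominal home point, and the keeper is shut behind it to within 0.12 rad (value of joint plunger above 0.0045 m and distance between carriage and home below 0.016 m and value of joint keeper below 0.12 rad and linear speed of carriage below 0.01 m/s); the robot touches nothing.
It fails at once if the carriage is forced against rod, stop or keeper with more than 25 N (contact force between carriage and base above 25 N).
It fails at once if a bystander is moved by more than 20 mm (distance of any of mirror_mount, lens_mount, lens_tube, retaining_ring, spare_post, cube_mount, ball_driver from where it was at the start of the episode above 0.02 m).
It also fails if it takes over 72 s, if anything falls off the work surface, if the arm or the gripper's body presses on something with over 40 N, if the wrist force passes 120 N, or if a joint passes its speed limit or range.

## Working session

There is one attempt and no reset: what is moved stays moved. The work goes in short steps, Python scripts to look and compute and a tool call to move; the robot and the scene stay as the last step left them, time stands still between calls to the robot, and variables do not carry over. Pictures are saved under pics/ and viewed, about 8 in all and at most 12, crops included, and the job is handed in when it is done.

Besides the shell and the picture viewer there is one more tool, called after ">>>" as a command line: name --argument value ..., lists and objects as JSON in quotes. play_rows: Moves the arm, as the interface text tells. Its arguments: {"type":"object","properties":{"targets":{"type":"array","items":{"type":"object","properties":{"dx":{"type":"number"},"dy":{"type":"number"},"dz":{"type":"number"},"ax":{"type":"number"},"ay":{"type":"number"},"az":{"type":"number"},"gripper":{"type":"number"}}}},"force":{"type":"number"}},"required":["targets"]}

```bash
mkdir -p pics
python3 - <<'E'
from bench import arm
import cv2, numpy as np
s=arm.read_state(); print(s)
for n in ("scene","top"):
    im=arm.get_image(n); cv2.imwrite(f"pics/{n}0.png",im[:,:,::-1])
    c=arm.camera_info(n); print(n,{k:np.round(v,4).tolist() for k,v in c.items()})
print(arm.pinch_z)
E
```

```text
{'time': 0.0, 'joints': array([-1.23310562e+00,  3.59528850e-01,  1.51142750e+00, -1.06266085e-05,
        1.27253043e+00, -1.15102850e-01]), 'dq': array([ 0.00126587,  0.00018996,  0.00127092,  0.00045682, -0.00087442,
        0.00049632]), 'tau': array([-5.75257873e-04, -5.15375054e+01, -2.70726675e+01,  6.74026483e-02,
        3.48656508e-02, -1.40946913e-04]), 'eef_pos': array([ 0.26224058, -0.53887352,  0.2217973 ]), 'orientation': array([-1.68053976,  1.56890218,  1.91384959]), 'wrist_force': array([-0.26267324, -0.40045926,  0.2389107 ]), 'moment': array([ 0.0063654 , -0.00408709,  0.03516951]), 'grip_width': 0.08832503039452112}
scene {'camera_matrix': [[448.6482, 0.0, 317.5589], [0.0, 448.6482, 240.7842], [0.0, 0.0, 1.0]], 'distortion': [-0.0069, 0.0, 0.0, 0.0, 0.0], 'R': [[0.874, 0.4855, 0.019], [0.3287, -0.562, -0.759], [-0.3578, 0.6696, -0.6508]], 't': [-0.4527, -0.099, 1.1503]}
top {'camera_matrix': [[436.0743, 0.0, 324.8781], [0.0, 436.0743, 245.2153], [0.0, 0.0, 1.0]], 'distortion': [-0.0017, 0.0, 0.0, 0.0, 0.0], 'R': [[0.0255, -0.9997, 0.0004], [-0.9872, -0.0253, -0.1574], [0.1573, 0.0036, -0.9875]], 't': [-0.034, 0.5187, 0.913]}
0.0187
```

View pics/scene0.png

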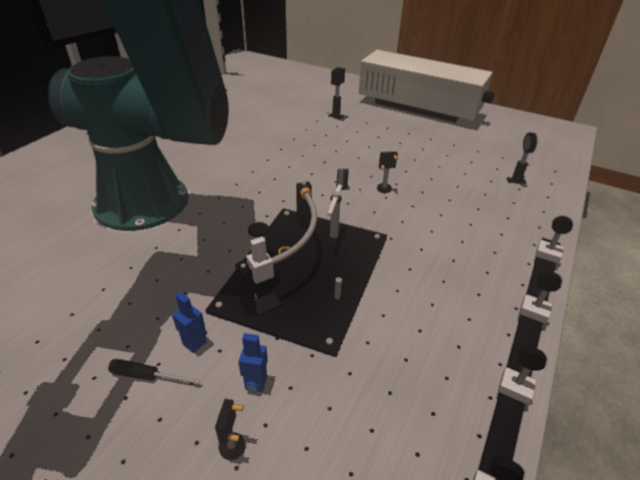

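View pics/top0.png

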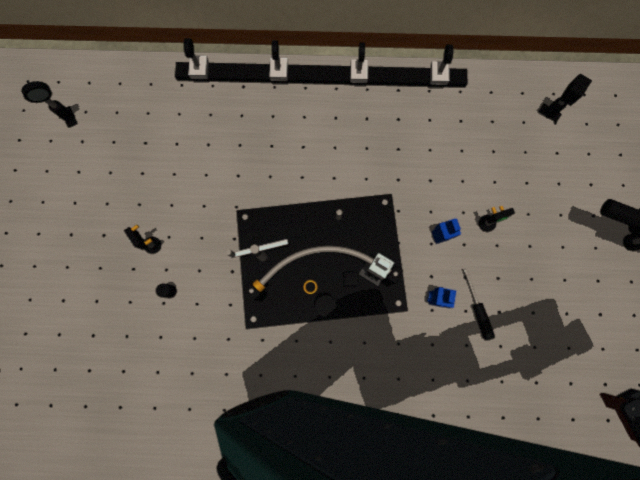

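Carriage candidates: the aluminium block on the rod (scene 260,262; top 380,266), and two blue lookalikes (scene 190,325 and 253,365; top 446,230 and 441,297). I choose the aluminium one. The keeper is open at top (260,248), the plunger at top (259,286). Next is a close crop with the plate corners.

Run:
```python
import cv2, numpy as np
im=cv2.imread("pics/top0.png")
c=im[185:335,225:415]; c=np.clip(c.astype(float)*1.5,0,255).astype(np.uint8)
cv2.imwrite("pics/c1.png",cv2.resize(c,None,fx=4,fy=4,interpolation=cv2.INTER_CUBIC))
g=cv2.cvtColor(im,cv2.COLOR_BGR2GRAY)
print(g[310:335:2,300],g[318:332,260],g[190:200,350],g[250,400:412])
```

```text
[ 20  20  16  15  17  16  42 126 115  61  59  53  56] [ 19  20  22  20  19  22  20  16  24  71 120 127 126 125] [130 128 130 130 130 131 127 108  41  18] [102 120 127 124 123 127 128 127 127 125 128 127]
```

View pics/c1.png

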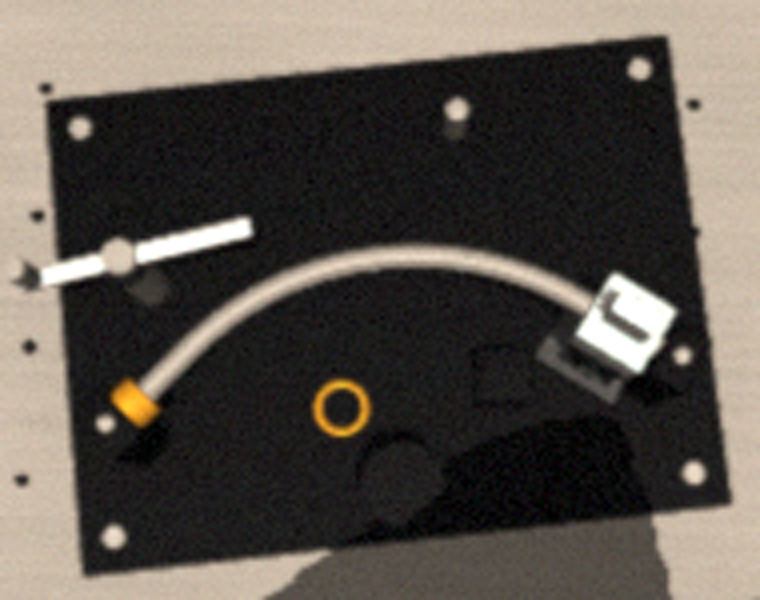

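```bash
cat > h.py <<'E'
import cv2, numpy as np
from bench import arm
def ray(info,uv,z):
    """pixels -> world points on plane z"""
    uv=np.asarray(uv,float).reshape(-1,1,2)
    n=cv2.undistortPoints(uv,np.array(info["camera_matrix"]),np.array(info["distortion"])).reshape(-1,2)
    R=np.array(info["R"]);t=np.array(info["t"]);o=-R.T@t
    d=np.c_[n,np.ones(len(n))]@R
    return o+d*((z-o[2])/d[:,2])[:,None]
def proj(info,X):
    r,_=cv2.Rodrigues(np.array(info["R"]))
    return cv2.projectPoints(np.asarray(X,float).reshape(-1,1,3),r,np.array(info["t"]),np.array(info["camera_matrix"]),np.array(info["distortion"]))[0].reshape(-1,2)
E
python3 - <<'E'
from h import *
from scipy.optimize import least_squares
im=cv2.imread("pics/top0.png"); info=arm.camera_info("top")
g=cv2.GaussianBlur(cv2.cvtColor(im,cv2.COLOR_BGR2GRAY),(3,3),0)
m=np.zeros_like(g); m[185:335,225:415]=(g[185:335,225:415]<40)
cs,_=cv2.findContours(m,cv2.RETR_EXTERNAL,cv2.CHAIN_APPROX_NONE); c=max(cs,key=cv2.contourArea)
c=cv2.convexHull(c)
W=ray(info,c.astype(float),0.012)[:,:2]
r=cv2.minAreaRect((W*1000).astype(np.float32)); print("minrect",r)
# screw-corner check via crop-corner clicks
cl=np.array([[48,100],[666,37],[731,503],[84,576]])/4+[225,185]
C=ray(info,cl-.4,0.012)[:,:2]; print("clicked corners",C.round(4).tolist(),"centre",C.mean(0), [np.linalg.norm(C[i]-C[i-1]).round(4) for i in range(4)])
# yaw of base y axis: home end (+y) is image left
v=(C[0]+C[3]-C[1]-C[2]); print("y axis dir",v/np.linalg.norm(v))
v=v/np.linalg.norm(v); yaw=np.arctan2(-v[0],v[1]); print("yaw",yaw)
b=C.mean(0); Rb=np.array([[np.cos(yaw),-np.sin(yaw)],[np.sin(yaw),np.cos(yaw)]])
# rod pixels
mm=np.zeros_like(g); mm[244:280,266:368]=(g[244:280,266:368]>60); 
hsv=cv2.cvtColor(im,cv2.COLOR_BGR2HSV); mm[hsv[:,:,1]>120]=0
mm[:, :]*=1
n,l,st,_=cv2.connectedComponentsWithStats(mm); k=1+np.argmax(st[1:,4]); print(st[k])
ys,xs=np.where(l==k); P=(ray(info,np.c_[xs,ys],0.11)[:,:2]-b)@Rb  # base coords
f=lambda d:  np.hypot(*(P-rot(d)).T)-.16
cl_=np.array([-.0375,-.1158])
def rot(d):
    R=np.array([[np.cos(d),-np.sin(d)],[np.sin(d),np.cos(d)]]); return cl_+R@(np.array([-.15,0])-cl_)
ang=np.arctan2(P[:,1],P[:,0]+.15); s=(abs(ang)<.6)
P=P[s]; s=least_squares(lambda d:f(d[0]),[0]); print("delta",s.x,"rms",np.sqrt(np.mean(s.fun**2)))
s2=least_squares(lambda c:np.hypot(*(P-c).T)-.16,[-.15,0]); print("free centre",s2.x,"rot-pred",rot(s.x[0]))
def B(uv,z): return (ray(info,np.array(uv)/4+[225-.4,185-.4],z)[:,:2])
for nm,uv,z in (("tab",[[625,310]],.173),("pivot",[[118,255]],.126),("tip",[[250,228]],.122),("handletop",[[22,268]],.168),("brass",[[135,402]],.11),("carr corners",[[618,272],[678,316],[640,377],[574,338]],.13)):
    w=B(uv,z); print(nm,w.round(4).tolist(),((w-b)@Rb).round(4).tolist())
E
```

```text
minrect ((490.2272644042969, -11.65618896484375), (268.3027648925781, 356.7483825683594), 7.61769962310791)
clicked corners [[0.6012, 0.1831], [0.6474, -0.1698], [0.3834, -0.206], [0.3348, 0.1481]] centre [ 0.49171923 -0.01115644] [np.float64(0.2687), np.float64(0.3559), np.float64(0.2665), np.float64(0.3574)]
y axis dir [-0.1328683  0.9911337]
yaw 0.1332623815381288
[266 246 102  34 642]
delta [0.00950312] rms 0.0033930354622337257
free centre [-0.15107985 -0.00119648] rot-pred [-0.15109537 -0.00107431]
tab [[0.4691, -0.1267]] [[-0.0378, -0.1115]]
pivot [[0.4959, 0.1194]] [[0.0215, 0.1289]]
tip [[0.5119, 0.0547]] [[0.0287, 0.0626]]
handletop [[0.4824, 0.1574]] [[0.0131, 0.1683]]
brass [[0.4243, 0.1098]] [[-0.0507, 0.1289]]
carr corners [[0.4932, -0.1286], [0.4721, -0.1582], [0.4416, -0.1397], [0.4599, -0.1072]] [[-0.0142, -0.1166], [-0.039, -0.1432], [-0.0668, -0.1207], [-0.0443, -0.0909]]
```

```bash
cat >> h.py <<'E'
from scipy.spatial.transform import Rotation as Ro
YAW=0.1331; BC=np.array([0.4912,-0.0114]); D=0.009
def r2(a): return np.array([[np.cos(a),-np.sin(a)],[np.sin(a),np.cos(a)]])
CL=np.array([-.0375,-.1158])
def b2w(p): return BC+r2(YAW)@np.asarray(p)
def rodpt(p,d=None): return b2w(CL+r2(D if d is None else d)@(np.asarray(p)-CL))   # nominal base point -> world incl. clamp turn
def rod(s,off=0):
    """s m along rod from clamp point -> world xy, heading (world, rad); off = outward offset"""
    a0=np.radians(38); C=np.array([-.15,0])
    th=np.clip((s-.022)/.16-a0,-a0,a0); e=C+(.16+off)*np.array([np.cos(th),np.sin(th)]); tg=np.array([-np.sin(th),np.cos(th)])
    ex=s-.022 if s<.022 else max(0,s-.022-.32*a0)
    return rodpt(e+ex*tg), np.pi/2+th+YAW+D
def tu(t,u): 
    a=np.radians(38); return rodpt(np.array([-.15,0])+(.16+u)*np.array([np.cos(a),np.sin(a)])+t*np.array([-np.sin(a),np.cos(a)]))
def Rdown(head,sgn=1):
    """tool down, tool z along sgn*heading"""
    z=sgn*np.array([np.cos(head),np.sin(head),0]); x=np.array([0,0,-1.]); return np.c_[x,np.cross(z,x),z]
def cur():
    s=arm.read_state(); return s,Ro.from_euler("xyz",s["orientation"]).as_matrix(),np.array(s["eef_pos"])
def delta(p,R,R0,p0):
    return (R0.T@(np.asarray(p)-p0)*1000).round(1), np.degrees(Ro.from_matrix(R0.T@R).as_rotvec()).round(1)
E
python3 - <<'E'
from h import *
s,R0,p0=cur(); print(R0.round(3))
for k in (0,.254):
    p,h=rod(k); print(p,np.degrees(h)); 
    for sg in (1,-1): print(sg,delta([*p,.26],Rdown(h,sg),R0,p0))
print("keeper pivot",tu(-.0065,.055))
i=arm.camera_info("wrist"); Rc=np.array(i["R"]);print("wrist cam in tool", R0.T@(-Rc.T@np.array(i["t"])-p0), (R0.T@Rc.T).round(3), i["camera_matrix"][0][0])
E
```

```text
[[-0.001  0.437 -0.899]
 [ 0.002 -0.899 -0.437]
 [-1.    -0.002 -0.   ]]
[ 0.46944194 -0.13118869] 60.14173026880899
1 (array([ -37.6, -276.1, -364.7]), array([1.458e+02, 1.000e-01, 1.000e-01]))
-1 (array([ -37.6, -276.1, -364.7]), array([-34.2,  -0. ,   0.1]))
[0.43823973 0.09661373] 136.141730268809
1 (array([ -37.2, -494.6, -436.3]), array([69.8,  0. ,  0.1]))
-1 (array([ -37.2, -494.6, -436.3]), array([-1.102e+02, -1.000e-01,  1.000e-01]))
keeper pivot [0.49528863 0.11807134]
wrist cam in tool [-0.16285871  0.00161171 -0.06705395] [[-0.    -0.245  0.969]
 [ 1.    -0.001  0.   ]
 [ 0.001  0.969  0.245]] 398.66480229422
```

>>> play_rows --targets '[{"dx": -0.038, "dy": -0.07, "dz": -0.09, "ax": -9}, {"dx": -0.038, "dy": -0.14, "dz": -0.18, "ax": -17}, {"dx": -0.038, "dy": -0.21, "dz": -0.27, "ax": -26}, {"dx": -0.038, "dy": -0.276, "dz": -0.365, "ax": -34.2}, {"dx": -0.038, "dy": -0.276, "dz": -0.365, "ax": -34.2}, {"dx": -0.038, "dy": -0.276, "dz": -0.365, "ax": -34.2}, {"dx": -0.038, "dy": -0.276, "dz": -0.365, "ax": -34.2}, {"dx": -0.038, "dy": -0.276, "dz": -0.365, "ax": -34.2}, {"dx": -0.038, "dy": -0.276, "dz": -0.365, "ax": -34.2}, {"dx": -0.038, "dy": -0.276, "dz": -0.365, "ax": -34.2}, {"dx": -0.038, "dy": -0.276, "dz": -0.365, "ax": -34.2}]'

```text
invalid input at $.targets[0]: expected keys dx, dy, dz, ax, ay, az, gripper
```

Run:
```python
from h import *
s,R0,p0=cur(); print(s["time"],p0,s["joints"],s["wrist_force"]); i=arm.camera_info("wrist"); im=arm.get_image("wrist")
import pickle; pickle.dump(i,open("w1.pkl","wb"))
cv2.imwrite("pics/w1.png",im[:,:,::-1])
p,h=rod(0); print(delta([*p,.14],Rdown(h,-1),R0,p0)); print(proj(i,[[*p,.173],[*p,.13],[*rod(.05)[0],.11],[*rod(.1)[0],.11]]))
```

```text
0.1 [ 0.26228124 -0.53895441  0.22190117] [-1.23308572e+00  3.59443188e-01  1.51128852e+00 -1.14210530e-05
  1.27252614e+00 -1.15098461e-01] [-0.48970518 -0.41488179  0.89844178]
(array([  82.4, -275.9, -364.7]), array([-34.2,  -0. ,   0.1]))
[[  64.80778886  -77.74122889]
 [ -49.62909157 -231.90329279]
 [ -34.25246065 -218.94093905]
 [  12.96310155 -138.87274365]]
```

View pics/w1.png

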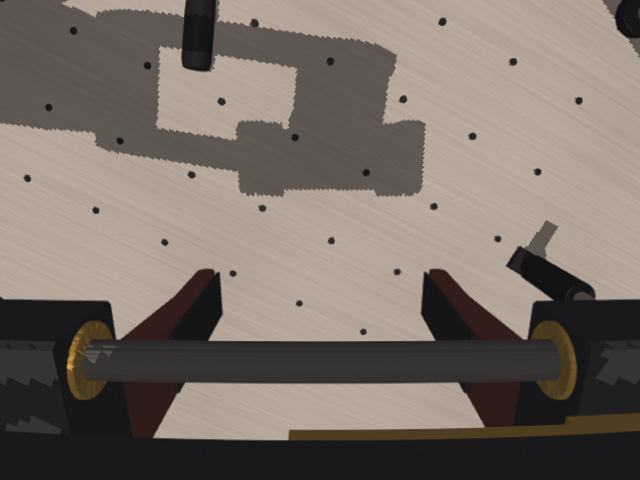

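The move was refused because every key is needed, so the picture only shows the table at the start pose. Resending.

>>> play_rows --targets '[{"dx": -0.038, "dy": -0.07, "dz": -0.09, "ax": -9, "ay": 0, "az": 0, "gripper": 0.0878}, {"dx": -0.038, "dy": -0.14, "dz": -0.18, "ax": -17, "ay": 0, "az": 0, "gripper": 0.0878}, {"dx": -0.038, "dy": -0.21, "dz": -0.27, "ax": -26, "ay": 0, "az": 0, "gripper": 0.0878}, {"dx": -0.038, "dy": -0.276, "dz": -0.365, "ax": -34.2, "ay": 0, "az": 0, "gripper": 0.06}, {"dx": -0.038, "dy": -0.276, "dz": -0.365, "ax": -34.2, "ay": 0, "az": 0, "gripper": 0.06}, {"dx": -0.038, "dy": -0.276, "dz": -0.365, "ax": -34.2, "ay": 0, "az": 0, "gripper": 0.06}, {"dx": -0.038, "dy": -0.276, "dz": -0.365, "ax": -34.2, "ay": 0, "az": 0, "gripper": 0.06}, {"dx": -0.038, "dy": -0.276, "dz": -0.365, "ax": -34.2, "ay": 0, "az": 0, "gripper": 0.06}, {"dx": -0.038, "dy": -0.276, "dz": -0.365, "ax": -34.2, "ay": 0, "az": 0, "gripper": 0.06}, {"dx": -0.038, "dy": -0.276, "dz": -0.365, "ax": -34.2, "ay": 0, "az": 0, "gripper": 0.06}, {"dx": -0.038, "dy": -0.276, "dz": -0.365, "ax": -34.2, "ay": 0, "az": 0, "gripper": 0.06}]'

```text
time: 1.52
eef_pos: [0.4694, -0.1326, 0.2605]
orientation: [-0.981, 1.57, -3.075]
wrist_force: [-0.1, -0.9, 0.4]
grip_width: 0.0601
```

Run:
```python
from h import *
s,R0,p0=cur(); print(s["time"],p0,s["joints"],s["wrist_force"],s["grip_width"]); i=arm.camera_info("wrist"); im=arm.get_image("wrist")
import pickle; pickle.dump(i,open("w1.pkl","wb"))
cv2.imwrite("pics/w2.png",im[:,:,::-1])
p,h=rod(0); print(delta([*p,.14],Rdown(h,-1),R0,p0)); print(proj(i,[[*p,.173],[*p,.13],[*rod(.05)[0],.11],[*rod(.1)[0],.11],[*rod(.15)[0],.11]]))
```

```text
1.525 [ 0.46943641 -0.13264981  0.2605214 ] [-4.16933962e-01  1.60292916e-01  1.69113215e+00 -2.28817344e-04
  1.29058607e+00  1.05779601e-01] [-0.10313404 -0.85141215  0.38178963] 0.06008455831901351
(array([120.5,  -0.7,  -1.3]), array([-0.1,  0. ,  0. ]))
[[317.86585349 238.05860226]
 [318.34864046 223.74459634]
 [315.07591882 155.20468447]
 [293.05475846  91.65481748]
 [251.34531314  35.52502593]]
```

View pics/w2.png

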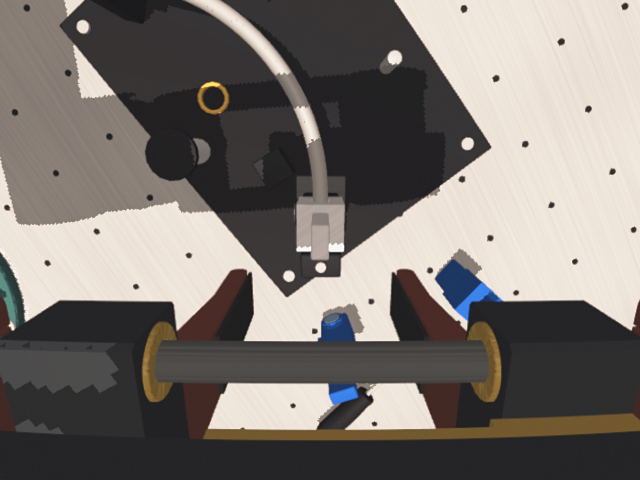

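The tab stands at about (320,213–260), the block at 297–345 across, and the rod runs up and bends left, close to prediction. The blue ones lie at (340,355) and (470,290). Now to measure the residuals.

Run:
```python
from h import *
import pickle
i=pickle.load(open("w1.pkl","rb")); g=cv2.cvtColor(cv2.imread("pics/w2.png"),cv2.COLOR_BGR2GRAY)
for y in (225,240,256): print(y,g[y,292:350])
print("col320",list(zip(range(180,275,2),g[180:275:2,320])))
for y in (150,120,92,60,36): print(y,"t=90 band",[x for x in (np.where(g[y,200:345]>75)[0]+200)][::1])
p,h=rod(0); f=np.array([np.cos(h),np.sin(h)]); l=np.array([-f[1],f[0]])
for nm,a,b,z in (("tabtopfront",.012,0,.1715),("tabtopback",-.012,0,.1715),("tabL",-.012,.006,.1715),("tabR",-.012,-.006,.1715),("blockfront",.018,0,.1285),("blkback",-.018,0,.1285)): print(nm,proj(i,[*(p+a*f+b*l),z]))
for s in np.arange(.05,.18,.02): print(proj(i,[*rod(s)[0],.11]))
```

```text
225 [ 55  56  54  57 102 166 168 167 167 166 167 168 170 170 170 170 169 168
 162 138 146 153 152 150 149 150 149 149 148 149 149 148 148 148 149 146
 139 147 170 172 172 172 172 171 171 169 169 168 167 167 169 158  76  39
  54  56  56  55]
240 [ 56  57  55  64 110 168 170 171 172 171 171 170 170 170 169 170 170 171
 166 149 163 170 170 170 170 171 170 169 169 169 169 169 169 170 170 168
 159 147 170 171 171 171 171 170 168 167 167 167 166 167 168 156  71  54
  56  55  55  56]
256 [ 57  57  57  57  58  58  58  55  47  50  58  61  61  60  60  60  60  60
  89 150 166 172 172 173 174 175 175 173 173 172 169 168 166 166 165 162
 146  77  58  59  61  61  60  60  60  59  59  51  42  52  79 134 205 232
 233 231 229 227]
col320 [(180, np.uint8(131)), (182, np.uint8(130)), (184, np.uint8(130)), (186, np.uint8(130)), (188, np.uint8(130)), (190, np.uint8(130)), (192, np.uint8(131)), (194, np.uint8(131)), (196, np.uint8(130)), (198, np.uint8(131)), (200, np.uint8(130)), (202, np.uint8(127)), (204, np.uint8(140)), (206, np.uint8(168)), (208, np.uint8(167)), (210, np.uint8(168)), (212, np.uint8(15
[... 2268 characters left out ...]
7), np.int64(248), np.int64(249), np.int64(250), np.int64(251), np.int64(252), np.int64(253), np.int64(254), np.int64(255), np.int64(256), np.int64(257), np.int64(258), np.int64(259), np.int64(260), np.int64(261), np.int64(262), np.int64(263), np.int64(264)]
tabtopfront [[317.79147941 219.46586309]]
tabtopback [[317.97785237 255.09287841]]
tabL [[308.88607485 255.11727685]]
tabR [[327.07060848 255.06722783]]
blockfront [[318.24943162 199.75147842]]
blkback [[318.47475553 246.21690373]]
[[315.07591882 155.20468447]]
[[308.74961295 129.42303108]]
[[299.10493905 104.03720699]]
[[286.20566331  79.56850341]]
[[270.20406303  56.55364539]]
[[251.34531314  35.52502593]]
[[229.96649132  16.98804986]]
```

Run:
```python
from h import *
import pickle
i=pickle.load(open("w1.pkl","rb")); g=cv2.cvtColor(cv2.imread("pics/w2.png"),cv2.COLOR_BGR2GRAY)
s,R0,p0=cur()
for d in ([0,0,0],[0,.03,-.01],[0,-.03,-.01],[-.0187,0,0],[-.0187,.03,-.01],[-.0187,-.03,-.01]): print(d,proj(i,p0+R0@np.array(d)))
for y in (270,280,300): print(y,g[y,222:262],g[y,380:425])
```

```text
[0, 0, 0] [[317.9797334  291.07808072]]
[0, 0.03, -0.01] [[387.45591275 269.25187813]]
[0, -0.03, -0.01] [[248.38645767 269.41448829]]
[-0.0187, 0, 0] [[317.60396848 309.14114597]]
[-0.0187, 0.03, -0.01] [[395.20601511 285.03685169]]
[-0.0187, -0.03, -0.01] [[239.86744033 285.20852823]]
270 [228 230 231 231 229 230 232 222 189 135  88  74  61  58  57  52  50  51
  51  50  51  51  65  70 127 211 230 230 230 228 229 227 228 229 231 232
 231 231 231 231] [231 232 231 231 233 232 230 228 228 230 233 234 234 235 235 232 199 116
  71  56  54  52  50  52  51  52  51  54  61  66  82 112 161 204 225 230
 232 233 233 231 230 231 233 234 234]
280 [222 157  84  50  50  52  52  52  51  52  51  52  52  52  52  52  52  52
  51  51  50  48  43  35  33  33  31  30  27  51 147 231 228 228 230 229
 229 229 227 229] [234 233 232 233 232 232 232 233 233 235 221 128  45  28  31  32  34  34
  35  43  49  50  52  52  52  52  52  52  51  52  51  53  52  53  52  52
  51  50  56 110 206 234 234 233 232]
300 [ 53  52  52  52  52  52  52  51  51  49  48  43  36  33  34  33  32  32
  30  31  32  32  31  31  33  31  33  31  31  27  50 144 226 229 230 231
 231 231 230 230] [229 231 231 231 230 231 231 232 234 220 142  51  27  31  33  32  31  32
  31  31  31  31  31  33  32  32  33  34  34  40  45  48  50  52  51  52
  51  52  52  52  52  51  52  52  52]
```

>>> play_rows --force 5 --targets '[{"dx": 0.03, "dy": -0.0005, "dz": 0.002, "ax": 0, "ay": 0, "az": 0, "gripper": 0.04}, {"dx": 0.06, "dy": -0.0005, "dz": 0.002, "ax": 0, "ay": 0, "az": 0, "gripper": 0.04}, {"dx": 0.09, "dy": -0.0005, "dz": 0.002, "ax": 0, "ay": 0, "az": 0, "gripper": 0.035}, {"dx": 0.11, "dy": -0.0005, "dz": 0.002, "ax": 0, "ay": 0, "az": 0, "gripper": 0.03}, {"dx": 0.122, "dy": -0.0005, "dz": 0.002, "ax": 0, "ay": 0, "az": 0, "gripper": 0.025}, {"dx": 0.122, "dy": -0.0005, "dz": 0.002, "ax": 0, "ay": 0, "az": 0, "gripper": 0.022}, {"dx": 0.122, "dy": -0.0005, "dz": 0.002, "ax": 0, "ay": 0, "az": 0, "gripper": 0.02}, {"dx": 0.122, "dy": -0.0005, "dz": 0.002, "ax": 0, "ay": 0, "az": 0, "gripper": 0.018}]'

```text
time: 2.58
eef_pos: [0.4692, -0.1335, 0.1395]
orientation: [1.713, 1.569, -0.379]
wrist_force: [-0.0, 0.4, -0.5]
grip_width: 0.0179
```

>>> play_rows --force 5 --targets '[{"dx": 0, "dy": 0, "dz": 0, "ax": 0, "ay": 0, "az": 0, "gripper": 0.016}, {"dx": 0, "dy": 0, "dz": 0, "ax": 0, "ay": 0, "az": 0, "gripper": 0.0145}, {"dx": 0, "dy": 0, "dz": 0, "ax": 0, "ay": 0, "az": 0, "gripper": 0.0135}, {"dx": 0, "dy": 0, "dz": 0, "ax": 0, "ay": 0, "az": 0, "gripper": 0.0125}, {"dx": 0, "dy": 0, "dz": 0, "ax": 0, "ay": 0, "az": 0, "gripper": 0.0115}, {"dx": 0, "dy": 0, "dz": 0, "ax": 0, "ay": 0, "az": 0, "gripper": 0.01}, {"dx": 0, "dy": 0, "dz": 0, "ax": 0, "ay": 0, "az": 0, "gripper": 0.008}]'

```text
time: 3.45
eef_pos: [0.4681, -0.1329, 0.1386]
orientation: [-1.609, 1.57, 2.582]
wrist_force: [-1.7, 1.1, 2.1]
grip_width: 0.0121
```

```bash
sed -i 's/D=0.009/D=0.012/' h.py
python3 - <<'E'
from h import *
s,R0,p0=cur(); print(s["time"],p0,s["wrist_force"],s["moment"],s["grip_width"])
p,h=rod(-.0033); print(delta([*p,.137],Rdown(h,-1),R0,p0))
E
```

```text
3.45 [ 0.46812592 -0.13291656  0.13858005] [-1.69918538  1.05552492  2.07780997] [ 0.19672752  0.31815836 -0.06236815] 0.012057491525311747
(array([1.6, 0.3, 1.1]), array([-0.2, -0. ,  0.1]))
```

>>> play_rows --force 8 --targets '[{"dx": -0.0005, "dy": -0.0005, "dz": 0, "ax": 0, "ay": 0, "az": 0, "gripper": 0.008}, {"dx": -0.001, "dy": -0.001, "dz": 0, "ax": 0, "ay": 0, "az": 0, "gripper": 0.008}, {"dx": -0.0015, "dy": -0.0015, "dz": 0, "ax": 0, "ay": 0, "az": 0, "gripper": 0.008}, {"dx": -0.0015, "dy": -0.0015, "dz": 0, "ax": 0, "ay": 0, "az": 0, "gripper": 0.008}]'

```text
time: 3.95
eef_pos: [0.4672, -0.1324, 0.1401]
orientation: [-2.26, 1.571, 1.931]
wrist_force: [-0.6, -0.2, -3.8]
grip_width: 0.0115
```

>>> play_rows --targets '[{"dx": 0, "dy": -0.0005, "dz": 0, "ax": 0, "ay": 0, "az": 0, "gripper": 0.008}, {"dx": 0, "dy": -0.001, "dz": 0, "ax": 0, "ay": 0, "az": 0, "gripper": 0.008}, {"dx": 0, "dy": -0.0015, "dz": 0, "ax": 0, "ay": 0, "az": 0, "gripper": 0.008}, {"dx": 0, "dy": -0.0015, "dz": 0, "ax": 0, "ay": 0, "az": 0, "gripper": 0.008}]'

```text
time: 4.45
eef_pos: [0.4667, -0.1321, 0.1404]
orientation: [1.665, 1.569, -0.427]
wrist_force: [2.0, -2.6, -4.8]
grip_width: 0.0117
```

Run:
```python
from h import *
s,R0,p0=cur(); print(s["time"],p0,"F tool",R0.T@s["wrist_force"],s["grip_width"])
p,h=rod(-.0033); print(delta([*p,.137],Rdown(h,-1),R0,p0))
```

```text
4.45 [ 0.46670116 -0.13205287  0.14037521] F tool [4.75568831 3.02381998 1.28069163] 0.011690011092647782
(array([3.4, 2. , 1.2]), array([-0.2, -0. , -0.1]))
```

```bash
sed -i 's/D=0.012/D=0.015/; s/BC=np.array(\[0.4912,-0.0114\])/BC=np.array([0.49025,-0.01085])/' h.py
cat > plan.py <<'E'
from h import *
import sys
def pose(s):
    """commanded model pose at s: pulled 0.5 mm inward inside the bend"""
    w=np.interp(s,[.004,.04,.216,.252],[0,1,1,0]); p,h=rod(s); n=np.array([-np.sin(h),np.cos(h)]); return p+.0005*w*n,h
def steps(a,b,n,side=0):
    p0,h0=pose(a); f=np.array([np.cos(h0),np.sin(h0)]); l=np.array([-f[1],f[0]])
    for k in range(1,n+1):
        s=a+(b-a)*k/n; p,h=pose(s); d=(p-p0)*1000; e=side*k/n
        print("s %.1f dy %.1f dz %.1f ax %.1f"%(s*1000,-(d@l)-e,-(d@f),-np.degrees(h-h0)))
def state(s):
    st,R0,p0=cur(); p,h=pose(s); d,r=delta([*p,p0[2]],Rdown(h,-1),R0,p0)
    print("t",st["time"],"F fwd/left/up",(np.array([[0,0,-1],[0,-1,0],[-1,0,0]])@R0.T@st["wrist_force"]).round(1),"M",(R0.T@st["moment"]).round(2),"z",p0[2].round(4),"w",st["grip_width"],"model-meas tool",d,r)
if __name__=="__main__":
    a=[float(x) for x in sys.argv[1:]]; state(a[0]/1000); steps(a[0]/1000,a[1]/1000,int(a[2]),*a[3:])
E
python3 plan.py -3.3 30 10
```

```text
t 4.45 F fwd/left/up [-1.3 -3.  -4.8] M [-0.02  0.01  0.7 ] z 0.1404 w 0.011690011092647782 model-meas tool [0.  0.9 1.2] [-0.3 -0.  -0.1]
s 0.0 dy -0.0 dz -3.3 ax -0.0
s 3.4 dy -0.0 dz -6.7 ax -0.0
s 6.7 dy -0.0 dz -10.0 ax -0.0
s 10.0 dy -0.1 dz -13.3 ax -0.0
s 13.3 dy -0.1 dz -16.7 ax -0.0
s 16.7 dy -0.2 dz -20.0 ax -0.0
s 20.0 dy -0.2 dz -23.3 ax -0.0
s 23.3 dy -0.3 dz -26.6 ax -0.5
s 26.7 dy -0.4 dz -30.0 ax -1.7
s 30.0 dy -0.6 dz -33.3 ax -2.9
```

>>> play_rows --force 8 --targets '[{"dx": 0.0003, "dy": 0.0008, "dz": 0, "ax": 0, "ay": 0, "az": 0, "gripper": 0.008}, {"dx": 0.0006, "dy": 0.0013, "dz": -0.001, "ax": 0, "ay": 0, "az": 0, "gripper": 0.008}, {"dx": 0.0006, "dy": 0.0013, "dz": -0.0033, "ax": -0.1, "ay": 0, "az": 0, "gripper": 0.008}, {"dx": 0.0006, "dy": 0.0013, "dz": -0.0065, "ax": -0.2, "ay": 0, "az": 0, "gripper": 0.008}, {"dx": 0.0006, "dy": 0.0012, "dz": -0.01, "ax": -0.3, "ay": 0, "az": 0, "gripper": 0.008}, {"dx": 0.0006, "dy": 0.0012, "dz": -0.0133, "ax": -0.3, "ay": 0, "az": 0, "gripper": 0.008}, {"dx": 0.0006, "dy": 0.0012, "dz": -0.0166, "ax": -0.3, "ay": 0, "az": 0, "gripper": 0.008}]'

```text
time: 5.32
eef_pos: [0.4752, -0.1175, 0.1395]
orientation: [-1.824, 1.57, 2.373]
wrist_force: [0.5, -0.7, -2.1]
grip_width: 0.0119
```

```bash
python3 plan.py 14.5 44.5 10
```

```text
t 5.325 F fwd/left/up [-0.3 -0.7 -2.1] M [ 0.   -0.07  0.18] z 0.1395 w 0.011856788992610608 model-meas tool [-0.   0.5  0.3] [-0. -0.  0.]
s 17.5 dy -0.0 dz -3.0 ax -0.0
s 20.5 dy -0.1 dz -6.0 ax -0.0
s 23.5 dy -0.1 dz -9.0 ax -0.5
s 26.5 dy -0.2 dz -12.0 ax -1.6
s 29.5 dy -0.4 dz -15.0 ax -2.7
s 32.5 dy -0.6 dz -18.0 ax -3.8
s 35.5 dy -0.9 dz -20.9 ax -4.8
s 38.5 dy -1.2 dz -23.9 ax -5.9
s 41.5 dy -1.5 dz -26.9 ax -7.0
s 44.5 dy -1.9 dz -29.9 ax -8.1
```

>>> play_rows --targets '[{"dx": 0, "dy": 0.0001, "dz": -0.003, "ax": 0, "ay": 0, "az": 0, "gripper": 0.008}, {"dx": 0, "dy": 0.0001, "dz": -0.006, "ax": 0, "ay": 0, "az": 0, "gripper": 0.008}, {"dx": 0, "dy": 0.0001, "dz": -0.009, "ax": -0.5, "ay": 0, "az": 0, "gripper": 0.008}, {"dx": 0, "dy": 0, "dz": -0.012, "ax": -1.6, "ay": 0, "az": 0, "gripper": 0.008}, {"dx": 0, "dy": -0.0002, "dz": -0.015, "ax": -2.7, "ay": 0, "az": 0, "gripper": 0.008}, {"dx": 0, "dy": -0.0004, "dz": -0.018, "ax": -3.8, "ay": 0, "az": 0, "gripper": 0.008}, {"dx": 0, "dy": -0.0007, "dz": -0.0209, "ax": -4.8, "ay": 0, "az": 0, "gripper": 0.008}, {"dx": 0, "dy": -0.001, "dz": -0.0239, "ax": -5.9, "ay": 0, "az": 0, "gripper": 0.008}, {"dx": 0, "dy": -0.0013, "dz": -0.0269, "ax": -7, "ay": 0, "az": 0, "gripper": 0.008}, {"dx": 0, "dy": -0.0017, "dz": -0.0299, "ax": -8.1, "ay": 0, "az": 0, "gripper": 0.008}]'

```text
time: 6.58
eef_pos: [0.4885, -0.0908, 0.1396]
orientation: [-1.921, 1.571, 2.418]
wrist_force: [-0.2, 0.3, -3.3]
grip_width: 0.0117
```

```bash
python3 plan.py 44.5 77.5 11
```

```text
t 6.575 F fwd/left/up [ 0.2  0.3 -3.3] M [ 0.01 -0.02  0.03] z 0.1396 w 0.011669244000429766 model-meas tool [-0.   0.1  0.2] [ 0.1 -0.   0. ]
s 47.5 dy -0.0 dz -3.0 ax -1.1
s 50.5 dy -0.1 dz -6.0 ax -2.1
s 53.5 dy -0.3 dz -9.0 ax -3.2
s 56.5 dy -0.4 dz -12.0 ax -4.3
s 59.5 dy -0.7 dz -14.9 ax -5.4
s 62.5 dy -1.0 dz -17.9 ax -6.4
s 65.5 dy -1.4 dz -20.9 ax -7.5
s 68.5 dy -1.8 dz -23.8 ax -8.6
s 71.5 dy -2.3 dz -26.8 ax -9.7
s 74.5 dy -2.8 dz -29.7 ax -10.7
s 77.5 dy -3.4 dz -32.7 ax -11.8
```

>>> play_rows --targets '[{"dx": 0, "dy": 0, "dz": -0.003, "ax": -1.1, "ay": 0, "az": 0, "gripper": 0.008}, {"dx": 0, "dy": -0.0001, "dz": -0.006, "ax": -2.1, "ay": 0, "az": 0, "gripper": 0.008}, {"dx": 0, "dy": -0.0003, "dz": -0.009, "ax": -3.2, "ay": 0, "az": 0, "gripper": 0.008}, {"dx": 0, "dy": -0.0004, "dz": -0.012, "ax": -4.3, "ay": 0, "az": 0, "gripper": 0.008}, {"dx": 0, "dy": -0.0007, "dz": -0.0149, "ax": -5.4, "ay": 0, "az": 0, "gripper": 0.008}, {"dx": 0, "dy": -0.001, "dz": -0.0179, "ax": -6.4, "ay": 0, "az": 0, "gripper": 0.008}, {"dx": 0, "dy": -0.0014, "dz": -0.0209, "ax": -7.5, "ay": 0, "az": 0, "gripper": 0.008}, {"dx": 0, "dy": -0.0018, "dz": -0.0238, "ax": -8.6, "ay": 0, "az": 0, "gripper": 0.008}, {"dx": 0, "dy": -0.0023, "dz": -0.0268, "ax": -9.7, "ay": 0, "az": 0, "gripper": 0.008}, {"dx": 0, "dy": -0.0028, "dz": -0.0297, "ax": -10.7, "ay": 0, "az": 0, "gripper": 0.008}, {"dx": 0, "dy": -0.0034, "dz": -0.0327, "ax": -11.8, "ay": 0, "az": 0, "gripper": 0.008}]'

```text
time: 7.95
eef_pos: [0.4973, -0.0591, 0.1395]
orientation: [-2.064, 1.571, 2.481]
wrist_force: [-0.4, 0.2, -3.8]
grip_width: 0.012
```

```bash
python3 plan.py 77.5 110.5 11
```

```text
t 7.95 F fwd/left/up [ 0.1  0.4 -3.8] M [ 0.04 -0.01  0.07] z 0.1395 w 0.012035408744793152 model-meas tool [-0.   0.1  0.3] [ 0.1 -0.   0. ]
s 80.5 dy -0.0 dz -3.0 ax -1.1
s 83.5 dy -0.1 dz -6.0 ax -2.1
s 86.5 dy -0.3 dz -9.0 ax -3.2
s 89.5 dy -0.4 dz -12.0 ax -4.3
s 92.5 dy -0.7 dz -14.9 ax -5.4
s 95.5 dy -1.0 dz -17.9 ax -6.4
s 98.5 dy -1.4 dz -20.9 ax -7.5
s 101.5 dy -1.8 dz -23.8 ax -8.6
s 104.5 dy -2.3 dz -26.8 ax -9.7
s 107.5 dy -2.8 dz -29.7 ax -10.7
s 110.5 dy -3.4 dz -32.7 ax -11.8
```

>>> play_rows --targets '[{"dx": 0, "dy": 0, "dz": -0.003, "ax": -1.1, "ay": 0, "az": 0, "gripper": 0.008}, {"dx": 0, "dy": -0.0001, "dz": -0.006, "ax": -2.1, "ay": 0, "az": 0, "gripper": 0.008}, {"dx": 0, "dy": -0.0003, "dz": -0.009, "ax": -3.2, "ay": 0, "az": 0, "gripper": 0.008}, {"dx": 0, "dy": -0.0004, "dz": -0.012, "ax": -4.3, "ay": 0, "az": 0, "gripper": 0.008}, {"dx": 0, "dy": -0.0007, "dz": -0.0149, "ax": -5.4, "ay": 0, "az": 0, "gripper": 0.008}, {"dx": 0, "dy": -0.001, "dz": -0.0179, "ax": -6.4, "ay": 0, "az": 0, "gripper": 0.008}, {"dx": 0, "dy": -0.0014, "dz": -0.0209, "ax": -7.5, "ay": 0, "az": 0, "gripper": 0.008}, {"dx": 0, "dy": -0.0018, "dz": -0.0238, "ax": -8.6, "ay": 0, "az": 0, "gripper": 0.008}, {"dx": 0, "dy": -0.0023, "dz": -0.0268, "ax": -9.7, "ay": 0, "az": 0, "gripper": 0.008}, {"dx": 0, "dy": -0.0028, "dz": -0.0297, "ax": -10.7, "ay": 0, "az": 0, "gripper": 0.008}, {"dx": 0, "dy": -0.0034, "dz": -0.0327, "ax": -11.8, "ay": 0, "az": 0, "gripper": 0.008}]'

```text
time: 9.32
eef_pos: [0.4994, -0.0263, 0.1396]
orientation: [3.038, 1.571, 1.506]
wrist_force: [0.7, -0.5, -3.9]
grip_width: 0.0119
```

```bash
python3 plan.py 110.5 143.5 1
python3 - <<'E'
from h import *
i=arm.camera_info("wrist"); import pickle; pickle.dump(i,open("w3.pkl","wb")); im=arm.get_image("wrist"); cv2.imwrite("pics/w3.png",im[:,:,::-1])
for s in np.arange(.16,.29,.02): print(s,proj(i,[*rod(s)[0],.11]).round(1))
E
```

```text
t 9.325 F fwd/left/up [-0.5 -0.7 -3.9] M [ 0.01 -0.06  0.08] z 0.1396 w 0.011907634032059765 model-meas tool [-0.   0.   0.3] [ 0. -0. -0.]
s 143.5 dy -3.4 dz -32.7 ax -11.8
0.16 [[304.6 171.7]]
0.18 [[288.7 131.8]]
0.19999999999999998 [[267.4  92.9]]
0.21999999999999997 [[240.8  55.9]]
0.23999999999999996 [[209.6  21.8]]
0.25999999999999995 [[177.1 -11.4]]
0.2799999999999999 [[144.3 -44.6]]
```

View pics/w3.png

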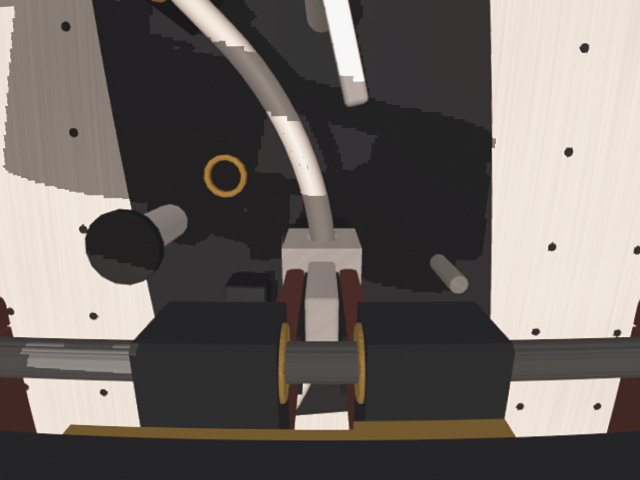

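The carriage is gripped square on the rod, the rod passes (311,172) and (211,22) as predicted within the camera offset, and the keeper tip at (355,100) clears the path. Continuing.

>>> play_rows --targets '[{"dx": 0, "dy": 0, "dz": -0.003, "ax": -1.1, "ay": 0, "az": 0, "gripper": 0.008}, {"dx": 0, "dy": -0.0001, "dz": -0.006, "ax": -2.1, "ay": 0, "az": 0, "gripper": 0.008}, {"dx": 0, "dy": -0.0003, "dz": -0.009, "ax": -3.2, "ay": 0, "az": 0, "gripper": 0.008}, {"dx": 0, "dy": -0.0004, "dz": -0.012, "ax": -4.3, "ay": 0, "az": 0, "gripper": 0.008}, {"dx": 0, "dy": -0.0007, "dz": -0.0149, "ax": -5.4, "ay": 0, "az": 0, "gripper": 0.008}, {"dx": 0, "dy": -0.001, "dz": -0.0179, "ax": -6.4, "ay": 0, "az": 0, "gripper": 0.008}, {"dx": 0, "dy": -0.0014, "dz": -0.0209, "ax": -7.5, "ay": 0, "az": 0, "gripper": 0.008}, {"dx": 0, "dy": -0.0018, "dz": -0.0238, "ax": -8.6, "ay": 0, "az": 0, "gripper": 0.008}, {"dx": 0, "dy": -0.0023, "dz": -0.0268, "ax": -9.7, "ay": 0, "az": 0, "gripper": 0.008}, {"dx": 0, "dy": -0.0028, "dz": -0.0297, "ax": -10.7, "ay": 0, "az": 0, "gripper": 0.008}, {"dx": 0, "dy": -0.0034, "dz": -0.0327, "ax": -11.8, "ay": 0, "az": 0, "gripper": 0.008}]'

```text
time: 10.75
eef_pos: [0.4947, 0.0063, 0.1396]
orientation: [-2.811, 1.571, 2.146]
wrist_force: [0.6, -0.4, -3.7]
grip_width: 0.0117
```

```bash
python3 plan.py 143.5 176.5 1
```

```text
t 10.75 F fwd/left/up [-0.5 -0.5 -3.7] M [ 0.05 -0.03  0.1 ] z 0.1396 w 0.011653562528084839 model-meas tool [-0.   0.   0.4] [ 0. -0.  0.]
s 176.5 dy -3.4 dz -32.7 ax -11.8
```

>>> play_rows --targets '[{"dx": 0, "dy": 0, "dz": -0.003, "ax": -1.1, "ay": 0, "az": 0, "gripper": 0.008}, {"dx": 0, "dy": -0.0001, "dz": -0.006, "ax": -2.1, "ay": 0, "az": 0, "gripper": 0.008}, {"dx": 0, "dy": -0.0003, "dz": -0.009, "ax": -3.2, "ay": 0, "az": 0, "gripper": 0.008}, {"dx": 0, "dy": -0.0004, "dz": -0.012, "ax": -4.3, "ay": 0, "az": 0, "gripper": 0.008}, {"dx": 0, "dy": -0.0007, "dz": -0.0149, "ax": -5.4, "ay": 0, "az": 0, "gripper": 0.008}, {"dx": 0, "dy": -0.001, "dz": -0.0179, "ax": -6.4, "ay": 0, "az": 0, "gripper": 0.008}, {"dx": 0, "dy": -0.0014, "dz": -0.0209, "ax": -7.5, "ay": 0, "az": 0, "gripper": 0.008}, {"dx": 0, "dy": -0.0018, "dz": -0.0238, "ax": -8.6, "ay": 0, "az": 0, "gripper": 0.008}, {"dx": 0, "dy": -0.0023, "dz": -0.0268, "ax": -9.7, "ay": 0, "az": 0, "gripper": 0.008}, {"dx": 0, "dy": -0.0028, "dz": -0.0297, "ax": -10.7, "ay": 0, "az": 0, "gripper": 0.008}, {"dx": 0, "dy": -0.0034, "dz": -0.0327, "ax": -11.8, "ay": 0, "az": 0, "gripper": 0.008}]'

```text
time: 12.12
eef_pos: [0.4835, 0.0372, 0.1396]
orientation: [-2.924, 1.571, 2.239]
wrist_force: [-0.7, 0.0, -4.1]
grip_width: 0.012
```

```bash
python3 plan.py 176.5 212.5 12; python3 plan.py 212.5 242.5 10
```

```text
t 12.125 F fwd/left/up [ 0.3  0.6 -4.1] M [-0.05 -0.08  0.13] z 0.1396 w 0.012014461007554687 model-meas tool [-0.  -0.   0.4] [ 0. -0.  0.]
s 179.5 dy -0.0 dz -3.0 ax -1.1
s 182.5 dy -0.1 dz -6.0 ax -2.1
s 185.5 dy -0.3 dz -9.0 ax -3.2
s 188.5 dy -0.4 dz -12.0 ax -4.3
s 191.5 dy -0.7 dz -14.9 ax -5.4
s 194.5 dy -1.0 dz -17.9 ax -6.4
s 197.5 dy -1.4 dz -20.9 ax -7.5
s 200.5 dy -1.8 dz -23.8 ax -8.6
s 203.5 dy -2.3 dz -26.8 ax -9.7
s 206.5 dy -2.8 dz -29.7 ax -10.7
s 209.5 dy -3.4 dz -32.7 ax -11.8
s 212.5 dy -4.0 dz -35.6 ax -12.9
t 12.125 F fwd/left/up [ 0.3  0.6 -4.1] M [-0.05 -0.08  0.13] z 0.1396 w 0.012014461007554687 model-meas tool [  0.   -4.  -35.2] [-12.9  -0.    0. ]
s 215.5 dy -0.0 dz -3.0 ax -1.1
s 218.5 dy -0.1 dz -6.0 ax -2.1
s 221.5 dy -0.2 dz -9.0 ax -3.2
s 224.5 dy -0.3 dz -12.0 ax -4.3
s 227.5 dy -0.5 dz -14.9 ax -5.4
s 230.5 dy -0.8 dz -17.9 ax -6.4
s 233.5 dy -1.1 dz -20.9 ax -7.5
s 236.5 dy -1.5 dz -23.9 ax -7.8
s 239.5 dy -1.9 dz -26.9 ax -7.8
s 242.5 dy -2.2 dz -29.8 ax -7.8
```

>>> play_rows --targets '[{"dx": 0, "dy": 0, "dz": -0.003, "ax": -1.1, "ay": 0, "az": 0, "gripper": 0.008}, {"dx": 0, "dy": -0.0001, "dz": -0.006, "ax": -2.1, "ay": 0, "az": 0, "gripper": 0.008}, {"dx": 0, "dy": -0.0003, "dz": -0.009, "ax": -3.2, "ay": 0, "az": 0, "gripper": 0.008}, {"dx": 0, "dy": -0.0004, "dz": -0.012, "ax": -4.3, "ay": 0, "az": 0, "gripper": 0.008}, {"dx": 0, "dy": -0.0007, "dz": -0.0149, "ax": -5.4, "ay": 0, "az": 0, "gripper": 0.008}, {"dx": 0, "dy": -0.001, "dz": -0.0179, "ax": -6.4, "ay": 0, "az": 0, "gripper": 0.008}, {"dx": 0, "dy": -0.0014, "dz": -0.0209, "ax": -7.5, "ay": 0, "az": 0, "gripper": 0.008}, {"dx": 0, "dy": -0.0018, "dz": -0.0238, "ax": -8.6, "ay": 0, "az": 0, "gripper": 0.008}, {"dx": 0, "dy": -0.0023, "dz": -0.0268, "ax": -9.7, "ay": 0, "az": 0, "gripper": 0.008}, {"dx": 0, "dy": -0.0028, "dz": -0.0297, "ax": -10.7, "ay": 0, "az": 0, "gripper": 0.008}, {"dx": 0, "dy": -0.0034, "dz": -0.0327, "ax": -11.8, "ay": 0, "az": 0, "gripper": 0.008}, {"dx": 0, "dy": -0.004, "dz": -0.0356, "ax": -12.9, "ay": 0, "az": 0, "gripper": 0.008}]'

```text
time: 13.62
eef_pos: [0.4644, 0.0675, 0.1396]
orientation: [2.776, 1.571, 1.881]
wrist_force: [-0.6, -0.1, -3.6]
grip_width: 0.0121
```

```bash
python3 plan.py 212.5 242.5 1
```

```text
t 13.625 F fwd/left/up [ 0.3  0.5 -3.6] M [-0.06 -0.09  0.05] z 0.1396 w 0.012066930300658994 model-meas tool [-0.  -0.1  0.4] [ 0. -0. -0.]
s 242.5 dy -2.2 dz -29.8 ax -7.8
```

>>> play_rows --targets '[{"dx": 0, "dy": 0, "dz": -0.003, "ax": -1.1, "ay": 0, "az": 0, "gripper": 0.008}, {"dx": 0, "dy": -0.0001, "dz": -0.006, "ax": -2.1, "ay": 0, "az": 0, "gripper": 0.008}, {"dx": 0, "dy": -0.0002, "dz": -0.009, "ax": -3.2, "ay": 0, "az": 0, "gripper": 0.008}, {"dx": 0, "dy": -0.0003, "dz": -0.012, "ax": -4.3, "ay": 0, "az": 0, "gripper": 0.008}, {"dx": 0, "dy": -0.0005, "dz": -0.0149, "ax": -5.4, "ay": 0, "az": 0, "gripper": 0.008}, {"dx": 0, "dy": -0.0008, "dz": -0.0179, "ax": -6.4, "ay": 0, "az": 0, "gripper": 0.008}, {"dx": 0, "dy": -0.0011, "dz": -0.0209, "ax": -7.4, "ay": 0, "az": 0, "gripper": 0.008}, {"dx": 0, "dy": -0.0015, "dz": -0.0239, "ax": -7.8, "ay": 0, "az": 0, "gripper": 0.008}, {"dx": 0, "dy": -0.0019, "dz": -0.0269, "ax": -7.8, "ay": 0, "az": 0, "gripper": 0.008}, {"dx": 0, "dy": -0.0022, "dz": -0.0298, "ax": -7.8, "ay": 0, "az": 0, "gripper": 0.008}]'

```text
time: 14.88
eef_pos: [0.4441, 0.0893, 0.1396]
orientation: [2.546, 1.571, 1.785]
wrist_force: [-0.3, -0.4, -3.5]
grip_width: 0.012
```

```bash
python3 plan.py 242.5 256.5 7
```

```text
t 14.875 F fwd/left/up [-0.1  0.4 -3.5] M [ 0.01 -0.11  0.02] z 0.1396 w 0.011985925001116985 model-meas tool [-0.  -0.2  0.3] [-0. -0. -0.]
s 244.5 dy 0.0 dz -2.0 ax -0.0
s 246.5 dy 0.1 dz -4.0 ax -0.0
s 248.5 dy 0.1 dz -6.0 ax -0.0
s 250.5 dy 0.1 dz -8.0 ax -0.0
s 252.5 dy 0.1 dz -10.0 ax -0.0
s 254.5 dy 0.1 dz -12.0 ax -0.0
s 256.5 dy 0.1 dz -14.0 ax -0.0
```

Now pushing the plunger, in 1.5 mm steps, with a force check.

>>> play_rows --targets '[{"dx": 0, "dy": 0, "dz": -0.0015, "ax": 0, "ay": 0, "az": 0, "gripper": 0.008}, {"dx": 0, "dy": 0, "dz": -0.003, "ax": 0, "ay": 0, "az": 0, "gripper": 0.008}, {"dx": 0, "dy": 0, "dz": -0.0045, "ax": 0, "ay": 0, "az": 0, "gripper": 0.008}, {"dx": 0, "dy": 0, "dz": -0.006, "ax": 0, "ay": 0, "az": 0, "gripper": 0.008}, {"dx": 0, "dy": 0, "dz": -0.0075, "ax": 0, "ay": 0, "az": 0, "gripper": 0.008}, {"dx": 0, "dy": 0, "dz": -0.009, "ax": 0, "ay": 0, "az": 0, "gripper": 0.008}]'

```text
time: 15.62
eef_pos: [0.4381, 0.0951, 0.1398]
orientation: [0.178, 1.57, -0.582]
wrist_force: [1.5, -2.8, -2.7]
grip_width: 0.0121
```

```bash
python3 plan.py 251.5 256.5 1
```

```text
t 15.625 F fwd/left/up [-3.   1.  -2.7] M [ 0.05 -0.71 -0.22] z 0.1398 w 0.012126335612195425 model-meas tool [-0.  -0.2 -0.4] [-0.   0.1 -0. ]
s 256.5 dy 0.0 dz -5.0 ax -0.0
```

>>> play_rows --targets '[{"dx": 0, "dy": 0, "dz": -0.001, "ax": 0, "ay": 0, "az": 0, "gripper": 0.008}, {"dx": 0, "dy": 0, "dz": -0.002, "ax": 0, "ay": 0, "az": 0, "gripper": 0.008}, {"dx": 0, "dy": 0, "dz": -0.003, "ax": 0, "ay": 0, "az": 0, "gripper": 0.008}]'

```text
time: 16.0
eef_pos: [0.4357, 0.0975, 0.1397]
orientation: [0.918, 1.57, 0.158]
wrist_force: [2.2, -3.9, -1.6]
grip_width: 0.0117
```

```bash
python3 plan.py 254.5 256.5 1
```

```text
t 16.0 F fwd/left/up [-4.2  1.3 -1.6] M [-0.   -0.88 -0.21] z 0.1397 w 0.011730101819262739 model-meas tool [-0.  -0.2  0. ] [-0.  0. -0.]
s 256.5 dy -0.0 dz -2.0 ax -0.0
```

>>> play_rows --force 12 --targets '[{"dx": 0, "dy": 0, "dz": -0.0007, "ax": 0, "ay": 0, "az": 0, "gripper": 0.008}, {"dx": 0, "dy": 0, "dz": -0.0014, "ax": 0, "ay": 0, "az": 0, "gripper": 0.008}, {"dx": 0, "dy": 0, "dz": -0.002, "ax": 0, "ay": 0, "az": 0, "gripper": 0.008}]'

```text
time: 16.38
eef_pos: [0.435, 0.0983, 0.1399]
orientation: [0.216, 1.569, -0.543]
wrist_force: [1.7, -4.9, -0.6]
grip_width: 0.0122
```

```bash
python3 plan.py 256.5 258.5 1
```

```text
t 16.375 F fwd/left/up [-4.6  2.4 -0.6] M [-0.05 -1.17 -0.38] z 0.1399 w 0.012204272416744356 model-meas tool [-0.  -0.3 -0.9] [-0.   0.1 -0. ]
s 258.5 dy -0.0 dz -2.0 ax -0.0
```

>>> play_rows --targets '[{"dx": 0, "dy": 0, "dz": -0.0007, "ax": 0, "ay": 0, "az": 0, "gripper": 0.008}, {"dx": 0, "dy": 0, "dz": -0.0014, "ax": 0, "ay": 0, "az": 0, "gripper": 0.008}, {"dx": 0, "dy": 0, "dz": -0.0014, "ax": 0, "ay": 0, "az": 0, "gripper": 0.008}]'

```text
time: 16.75
eef_pos: [0.4343, 0.0993, 0.14]
orientation: [0.397, 1.568, -0.363]
wrist_force: [2.5, -5.3, -0.3]
grip_width: 0.012
```

```bash
python3 plan.py 257.9 258.5 1
```

```text
t 16.75 F fwd/left/up [-5.4  2.1 -0.3] M [-0.02 -1.25 -0.35] z 0.14 w 0.011998205858980263 model-meas tool [-0.  -0.6 -1.1] [-0.   0.1 -0.1]
s 258.5 dy -0.0 dz -0.6 ax -0.0
```

Run:
```python
from h import *
im=arm.get_image("wrist")[:,:,::-1]; sc=arm.get_image("scene")[:,:,::-1]
cv2.imwrite("pics/w4.png",im); cv2.imwrite("pics/s4.png",sc)
a=cv2.resize(im[100:340,200:440],(480,480),interpolation=cv2.INTER_CUBIC); b=cv2.resize(sc[160:240,280:360],(320,320),interpolation=cv2.INTER_CUBIC)
b=cv2.copyMakeBorder(b,0,160,0,0,cv2.BORDER_CONSTANT); cv2.imwrite("pics/c4.png",np.hstack([a,b]))
```

```text
(no output)
```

View pics/c4.png

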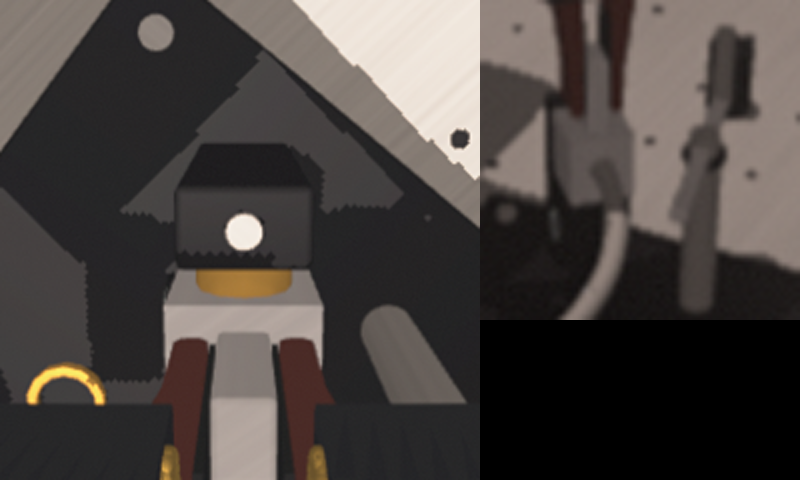

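Run:
```python
from h import *
i=arm.camera_info("wrist")
y=lambda t,z: proj(i,[*tu(t,0),z])[0]
print("post front",y(.045,.124),"post back",y(.065,.124),"obs raw y:",100+268/2,100+188/2)
for t in (.032,.036,.037,.038,.039): print(t,"brass",y(t,.122),"carr top edge",y(t,.1295))
print("obs brass",100+297/2,"carr",100+305/2)
im=cv2.imread("pics/w4.png"); print(im[225:262,322].tolist())
```

```text
post front [320.72296721 230.29851784] post back [320.63026404 187.00107981] obs raw y: 234.0 194.0
0.032 brass [320.78352071 255.97357976] carr top edge [320.77415369 260.84599202]
0.036 brass [320.76601735 247.86360581] carr top edge [320.75587742 252.43846334]
0.037 brass [320.76161676 245.82238096] carr top edge [320.75128133 250.32165024]
0.038 brass [320.75720629 243.7756595 ] carr top edge [320.74667446 248.19885914]
0.039 brass [320.75278596 241.72343975] carr top edge [320.74205682 246.07008763]
obs brass 248.5 carr 252.5
[[97, 101, 111], [48, 46, 49], [36, 33, 35], [32, 31, 33], [34, 33, 34], [33, 32, 34], [33, 32, 34], [33, 31, 32], [34, 33, 36], [37, 58, 75], [50, 100, 135], [58, 122, 168], [59, 124, 168], [58, 123, 168], [58, 124, 170], [59, 125, 171], [59, 125, 171], [60, 125, 172], [58, 125, 172], [60, 126, 172], [58, 124, 171], [59, 125, 171], [58, 122, 168], [72, 120, 157], [100, 119, 139], [114, 120, 128], [116, 120, 129], [130, 136, 147], [151, 158, 171], [157, 163, 177], [157, 163, 177], [156, 162, 175], [156, 162, 175], [155, 163, 175], [155, 162, 175], [156, 162, 176], [157, 163, 177]]
```

The picture shows the brass collar squeezed to a 14 px strip (raw rows 234–248) against the post, i.e. about 5.6 of 6 mm in. One more gentle push for margin.

>>> play_rows --targets '[{"dx": 0, "dy": 0, "dz": -0.0007, "ax": 0, "ay": 0, "az": 0, "gripper": 0.008}, {"dx": 0, "dy": 0, "dz": -0.0014, "ax": 0, "ay": 0, "az": 0, "gripper": 0.008}, {"dx": 0, "dy": 0, "dz": -0.0018, "ax": 0, "ay": 0, "az": 0, "gripper": 0.008}, {"dx": 0, "dy": 0, "dz": -0.0018, "ax": 0, "ay": 0, "az": 0, "gripper": 0.008}]'

```text
time: 17.35
eef_pos: [0.4333, 0.1005, 0.1402]
orientation: [0.423, 1.568, -0.337]
wrist_force: [2.3, -5.4, 0.2]
grip_width: 0.0118
```

```bash
python3 plan.py 259.7 260 1
python3 - <<'E'
from h import *
im=arm.get_image("wrist")[:,:,::-1]; cv2.imwrite("pics/w5.png",im); print(im[228:258,322,2].tolist()); i=arm.camera_info("wrist")
for t in (.037,.038): print([proj(i,[*tu(*a),z])[0].round(1) for a,z in (((.045,0),.124),((t,0),.122))])
E
```

```text
t 17.35 F fwd/left/up [-5.4  2.3  0.1] M [-0.04 -1.31 -0.36] z 0.1402 w 0.01183672094206794 model-meas tool [-0.  -0.7 -1.3] [-0.   0.2 -0.1]
s 260.0 dy 0.0 dz -0.3 ax -0.0
[136, 48, 31, 34, 34, 33, 34, 32, 31, 58, 125, 167, 169, 168, 169, 170, 171, 171, 171, 171, 171, 170, 168, 156, 136, 127, 134, 158, 178, 178]
[array([320.3, 233.4]), array([320.4, 248.8])]
[array([320.3, 233.4]), array([320.4, 246.8])]
```

>>> play_rows --force 5 --targets '[{"dx": 0, "dy": -0.0003, "dz": 0.0008, "ax": 0, "ay": 0, "az": 0, "gripper": 0.008}, {"dx": 0, "dy": -0.0005, "dz": 0.0016, "ax": 0, "ay": 0, "az": 0, "gripper": 0.008}, {"dx": 0.0005, "dy": -0.0005, "dz": 0.002, "ax": 0, "ay": 0, "az": 0, "gripper": 0.008}, {"dx": 0.0007, "dy": -0.0005, "dz": 0.002, "ax": 0, "ay": 0, "az": 0, "gripper": 0.011}, {"dx": 0.0007, "dy": -0.0005, "dz": 0.002, "ax": 0, "ay": 0, "az": 0, "gripper": 0.013}, {"dx": 0.0007, "dy": -0.0005, "dz": 0.002, "ax": 0, "ay": 0, "az": 0, "gripper": 0.018}, {"dx": 0.0007, "dy": -0.0005, "dz": 0.002, "ax": 0, "ay": 0, "az": 0, "gripper": 0.026}, {"dx": 0.0007, "dy": -0.0005, "dz": 0.002, "ax": 0, "ay": 0, "az": 0, "gripper": 0.03}]'

```text
time: 18.4
eef_pos: [0.4325, 0.0993, 0.1387]
orientation: [-2.429, 1.57, 3.094]
wrist_force: [0.1, -0.0, 0.0]
grip_width: 0.0289
```

```bash
python3 plan.py 257.7 260 1
python3 - <<'E'
from h import *
im=arm.get_image("wrist")[:,:,::-1]; cv2.imwrite("pics/w6.png",im); print(im[224:265,322,2].tolist())
E
```

```text
t 18.4 F fwd/left/up [-0.1 -0.1  0. ] M [-0.01 -0.07  0.11] z 0.1387 w 0.028892054760817045 model-meas tool [-0.   0.7  0.4] [-0. -0.  0.]
s 260.0 dy -0.0 dz -2.3 ax -0.0
[242, 242, 244, 227, 119, 59, 56, 58, 59, 57, 57, 55, 48, 52, 119, 167, 168, 167, 168, 169, 170, 171, 171, 171, 171, 171, 168, 162, 146, 133, 132, 132, 133, 154, 175, 175, 175, 174, 173, 173, 172]
```

>>> play_rows --targets '[{"dx": -0.03, "dy": 0, "dz": 0, "ax": 0, "ay": 0, "az": 0, "gripper": 0.03}, {"dx": -0.06, "dy": 0, "dz": 0, "ax": 0, "ay": 0, "az": 0, "gripper": 0.03}, {"dx": -0.085, "dy": 0, "dz": 0, "ax": 0, "ay": 0, "az": 0, "gripper": 0.02}, {"dx": -0.085, "dy": 0.03, "dz": -0.014, "ax": 0, "ay": 0, "az": 0, "gripper": 0}, {"dx": -0.085, "dy": 0.06, "dz": -0.028, "ax": 0, "ay": 0, "az": 0, "gripper": 0}, {"dx": -0.085, "dy": 0.081, "dz": -0.037, "ax": 0, "ay": 0, "az": 0, "gripper": 0}, {"dx": -0.085, "dy": 0.081, "dz": -0.037, "ax": 0, "ay": 0, "az": 0, "gripper": 0}, {"dx": -0.085, "dy": 0.081, "dz": -0.037, "ax": 0, "ay": 0, "az": 0, "gripper": 0}]'

```text
time: 19.45
eef_pos: [0.4612, 0.1829, 0.2236]
orientation: [-1.873, 1.57, -2.633]
wrist_force: [0.3, -0.1, -0.7]
grip_width: 0.0004
```

Run:
```python
from h import *
s,R0,p0=cur(); print(s["time"],p0,s["grip_width"],s["wrist_force"])
im=arm.get_image("wrist")[:,:,::-1]; cv2.imwrite("pics/w7.png",im); i=arm.camera_info("wrist")
for q in (.95,1.02,1.1): print(q,proj(i,[*tu(-.0065+.045*np.sin(q),.055+.045*np.cos(q)),.168]))
print("pivot",proj(i,[*tu(-.0065,.055),.126]),"tcp target",delta([*tu(.06,.08),.14],R0,R0,p0))
```

```text
19.45 [0.46123948 0.18290018 0.22362204] 0.0004118990155981922 [ 0.30346162 -0.08076132 -0.68659642]
0.95 [[324.74686409 301.61182959]]
1.02 [[320.2985804 298.8877769]]
1.1 [[314.9577287 296.1242027]]
pivot [[287.85249345 325.22588606]] tcp target (array([83.6,  0.3,  0.6]), array([0., 0., 0.]))
```

View pics/w7.png

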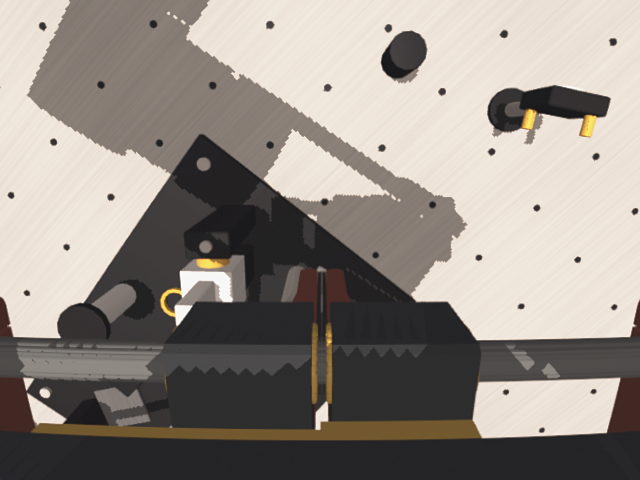

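Run:
```python
from h import *
i=arm.camera_info("wrist")
for q in (.8,1.02,1.2,1.3):
  for r in (.045,.051,.039):
    print(q,r,[proj(i,[*tu(-.0065+r*np.sin(q),.055+r*np.cos(q)),z])[0].round(0) for z in (.126,.15,.168)])
im=cv2.imread("pics/w7.png"); cv2.imwrite("pics/c7.png",cv2.resize(im[250:310,260:370],None,fx=6,fy=6,interpolation=cv2.INTER_CUBIC))
```

```text
0.8 0.045 [array([332., 283.]), array([333., 296.]), array([333., 308.])]
0.8 0.051 [array([338., 277.]), array([339., 290.]), array([341., 302.])]
0.8 0.039 [array([326., 289.]), array([326., 303.]), array([326., 315.])]
1.02 0.045 [array([321., 275.]), array([320., 288.]), array([320., 299.])]
1.02 0.051 [array([325., 268.]), array([325., 280.]), array([326., 291.])]
1.02 0.039 [array([316., 282.]), array([315., 295.]), array([315., 307.])]
1.2 0.045 [array([310., 270.]), array([309., 282.]), array([308., 293.])]
1.2 0.051 [array([313., 262.]), array([312., 274.]), array([312., 284.])]
1.2 0.039 [array([307., 277.]), array([306., 291.]), array([304., 302.])]
1.3 0.045 [array([304., 268.]), array([302., 280.]), array([301., 291.])]
1.3 0.051 [array([306., 260.]), array([305., 271.]), array([303., 282.])]
1.3 0.039 [array([302., 276.]), array([300., 289.]), array([298., 300.])]
```

View pics/c7.png

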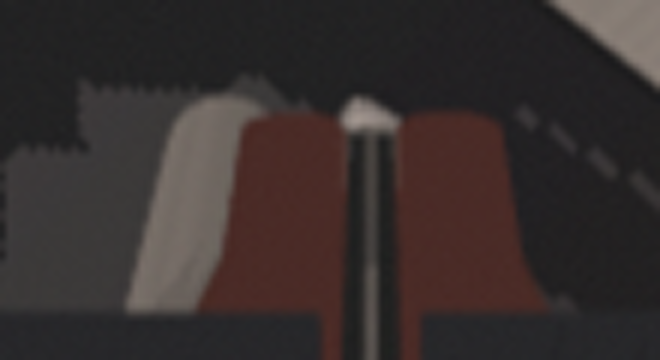

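The keeper's bar end shows at raw (321,268), between the finger tips, putting the handle near t 33, u 77. So my standing place at t 60, u 80 is clear of it. Descending and pushing along its arc.

>>> play_rows --targets '[{"dx": 0.03, "dy": 0, "dz": 0, "ax": 0, "ay": 0, "az": 0, "gripper": 0}, {"dx": 0.06, "dy": 0, "dz": 0, "ax": 0, "ay": 0, "az": 0, "gripper": 0}, {"dx": 0.0835, "dy": 0, "dz": 0, "ax": 0, "ay": 0, "az": 0, "gripper": 0}, {"dx": 0.0835, "dy": 0, "dz": 0, "ax": 0, "ay": 0, "az": 0, "gripper": 0}, {"dx": 0.0835, "dy": 0, "dz": 0.004, "ax": 0, "ay": 0, "az": 0, "gripper": 0}, {"dx": 0.0835, "dy": -0.001, "dz": 0.008, "ax": 0, "ay": 0, "az": 0, "gripper": 0}, {"dx": 0.0835, "dy": -0.001, "dz": 0.0115, "ax": 0, "ay": 0, "az": 0, "gripper": 0}, {"dx": 0.0835, "dy": 0.003, "dz": 0.015, "ax": 0, "ay": 0, "az": 0, "gripper": 0}, {"dx": 0.0835, "dy": 0.0065, "dz": 0.0182, "ax": 0, "ay": 0, "az": 0, "gripper": 0}]'

```text
time: 20.62
eef_pos: [0.4799, 0.1769, 0.1409]
orientation: [2.162, 1.568, 1.401]
wrist_force: [-1.7, 6.2, 4.3]
grip_width: 0.0007
```

Run:
```python
from h import *
s,R0,p0=cur(); print(s["time"],p0,R0.T@s["wrist_force"]); print(delta([*tu(.0418,.0864),.14],R0,R0,p0))
```

```text
20.625 [0.47993781 0.17686666 0.14092058] [-4.30390943  3.32146941 -5.5158102 ]
(array([ 0.9, -1.8,  1.1]), array([0., 0., 0.]))
```

Run:
```python
from h import *
a=arm.get_image("scene")[150:260,270:400,::-1]; b=arm.get_image("wrist")[240:360,200:440,::-1]
a=cv2.resize(a,None,fx=4,fy=4,interpolation=cv2.INTER_CUBIC); b=cv2.resize(b,(280*1,140)) 
b=cv2.copyMakeBorder(b,0,440-140,0,0,cv2.BORDER_CONSTANT)
cv2.imwrite("pics/c8.png",np.hstack([np.clip(a*1.5,0,255).astype(np.uint8),b]))
```

```text
(no output)
```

View pics/c8.png

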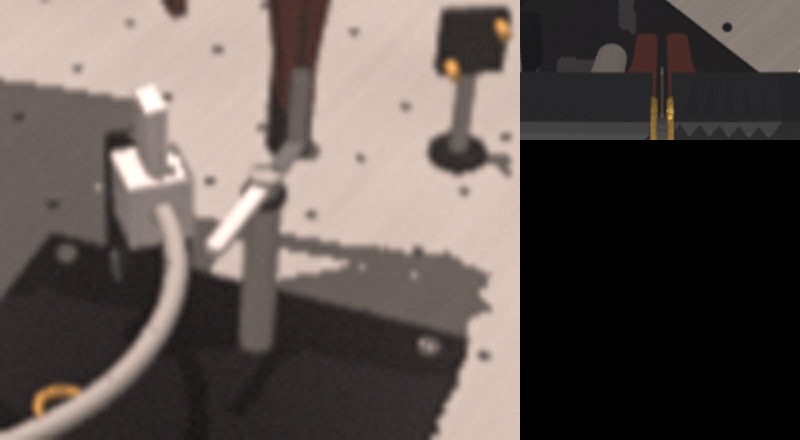

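The handle pin stands right against the fingers and the bar has begun to swing. The carriage stands home. I raise the tip a little, because of the 4 N upward force, and continue the arc.

>>> play_rows --targets '[{"dx": -0.003, "dy": 0, "dz": -0.001, "ax": 0, "ay": 0, "az": 0, "gripper": 0}, {"dx": -0.006, "dy": 0.0005, "dz": 0, "ax": 0, "ay": 0, "az": 0, "gripper": 0}, {"dx": -0.006, "dy": 0.003, "dz": 0.0035, "ax": 0, "ay": 0, "az": 0, "gripper": 0}, {"dx": -0.006, "dy": 0.0056, "dz": 0.007, "ax": 0, "ay": 0, "az": 0, "gripper": 0}, {"dx": -0.006, "dy": 0.008, "dz": 0.011, "ax": 0, "ay": 0, "az": 0, "gripper": 0}, {"dx": -0.006, "dy": 0.0099, "dz": 0.0148, "ax": 0, "ay": 0, "az": 0, "gripper": 0}]'

```text
time: 21.48
eef_pos: [0.4976, 0.1726, 0.1463]
orientation: [1.286, 1.571, 0.526]
wrist_force: [-1.6, 3.0, -0.7]
grip_width: 0.0006
```

Run:
```python
from h import *
s,R0,p0=cur(); print(s["time"],p0,R0.T@s["wrist_force"]); print(delta([*tu(.027,.0964),.146],R0,R0,p0))
```

```text
21.475 [0.49758895 0.17258502 0.14630643] [ 0.70524376  1.09264764 -3.20612966]
(array([ 0.3, -0.9,  0.1]), array([0., 0., 0.]))
```

>>> play_rows --targets '[{"dx": 0, "dy": 0.0016, "dz": 0.0042, "ax": 0, "ay": 0, "az": 0, "gripper": 0}, {"dx": 0, "dy": 0.0027, "dz": 0.0086, "ax": 0, "ay": 0, "az": 0, "gripper": 0}, {"dx": 0, "dy": 0.0034, "dz": 0.013, "ax": 0, "ay": 0, "az": 0, "gripper": 0}, {"dx": 0, "dy": 0.0036, "dz": 0.0155, "ax": 0, "ay": 0, "az": 0, "gripper": 0}, {"dx": 0, "dy": 0.0036, "dz": 0.0175, "ax": 0, "ay": 0, "az": 0, "gripper": 0}, {"dx": 0, "dy": 0.0036, "dz": 0.019, "ax": 0, "ay": 0, "az": 0, "gripper": 0}, {"dx": 0, "dy": 0.0036, "dz": 0.019, "ax": 0, "ay": 0, "az": 0, "gripper": 0}]'

```text
time: 22.35
eef_pos: [0.5127, 0.1628, 0.1464]
orientation: [3.06, 1.569, 2.299]
wrist_force: [-1.8, 5.5, 0.4]
grip_width: 0.0007
```

Run:
```python
from h import *
s,R0,p0=cur(); print(s["time"],p0,R0.T@s["wrist_force"]); print(delta([*tu(.008,.1),.146],R0,R0,p0))
```

```text
22.35 [0.51269756 0.1627871  0.1463901 ] [-0.43210773  2.7433903  -5.08843184]
(array([ 0.4, -0.6,  1.4]), array([0., 0., 0.]))
```

>>> play_rows --targets '[{"dx": 0, "dy": 0, "dz": 0.001, "ax": 0, "ay": 0, "az": 0, "gripper": 0}, {"dx": 0, "dy": 0, "dz": 0.002, "ax": 0, "ay": 0, "az": 0, "gripper": 0}, {"dx": 0, "dy": 0, "dz": 0.002, "ax": 0, "ay": 0, "az": 0, "gripper": 0}]'

```text
time: 22.72
eef_pos: [0.5128, 0.1626, 0.1464]
orientation: [3.126, 1.566, 2.365]
wrist_force: [-5.6, 10.2, 3.7]
grip_width: 0.0006
```

Run:
```python
from h import *
s,R0,p0=cur(); print(s["time"],p0,R0.T@s["wrist_force"]); print(delta([*tu(.006,.1),.146],R0,R0,p0))
```

```text
22.725 [0.51281053 0.16264128 0.14635822] [ -3.5998433    3.55916155 -11.1202004 ]
(array([ 0.3, -0.6,  3.2]), array([0., 0., 0.]))
```

Force doubled with no motion, so the keeper is on its stop. Backing away, then up, then a last look.

>>> play_rows --targets '[{"dx": 0, "dy": 0, "dz": -0.006, "ax": 0, "ay": 0, "az": 0, "gripper": 0}, {"dx": 0, "dy": 0, "dz": -0.02, "ax": 0, "ay": 0, "az": 0, "gripper": 0}, {"dx": -0.03, "dy": 0, "dz": -0.03, "ax": 0, "ay": 0, "az": 0, "gripper": 0}, {"dx": -0.08, "dy": 0, "dz": -0.03, "ax": 0, "ay": 0, "az": 0, "gripper": 0}, {"dx": -0.13, "dy": 0, "dz": -0.03, "ax": 0, "ay": 0, "az": 0, "gripper": 0}, {"dx": -0.18, "dy": 0.02, "dz": -0.03, "ax": 0, "ay": 0, "az": 0, "gripper": 0}, {"dx": -0.18, "dy": 0.06, "dz": -0.03, "ax": 0, "ay": 0, "az": 0, "gripper": 0}, {"dx": -0.18, "dy": 0.1, "dz": -0.03, "ax": 0, "ay": 0, "az": 0, "gripper": 0}, {"dx": -0.18, "dy": 0.1, "dz": -0.03, "ax": 0, "ay": 0, "az": 0, "gripper": 0}, {"dx": -0.18, "dy": 0.1, "dz": -0.03, "ax": 0, "ay": 0, "az": 0, "gripper": 0}]'

```text
time: 23.98
eef_pos: [0.5609, 0.2535, 0.3258]
orientation: [-1.773, 1.569, -2.532]
wrist_force: [-0.3, 0.0, 0.1]
grip_width: 0.0006
```

Run:
```python
from h import *
s=arm.read_state(); print(s["time"],s["eef_pos"],s["wrist_force"])
a=arm.get_image("scene")[140:340,180:420,::-1]; b=arm.get_image("top")[180:340,210:430,::-1]
f=lambda m:np.clip(cv2.resize(m,(400,int(m.shape[0]*400/m.shape[1])),interpolation=cv2.INTER_CUBIC)*1.4,0,255).astype(np.uint8)
a,b=f(a),f(b); b=cv2.copyMakeBorder(b,0,len(a)-len(b),0,0,cv2.BORDER_CONSTANT)
cv2.imwrite("pics/c9.png",np.hstack([a,b]))
```

```text
23.975 [0.56091166 0.25354172 0.32581911] [-0.31168912  0.03577594  0.09772512]
```

View pics/c9.png

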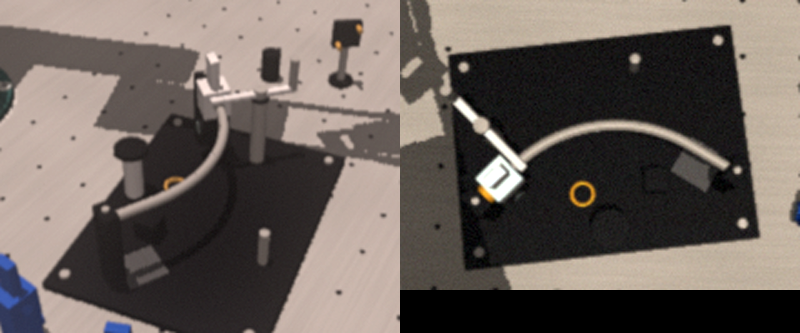

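The keeper bar crosses the rod straight behind the carriage, the brass collar shows only as a thin strip, and the optics stand as before. Handing in.

```bash
python3 -c "
from bench import arm
arm.close_job(); print(arm.read_state()['time'])"
```

```text
the job is handed in; nothing more can be done
the job is handed in; nothing more can be done
```

I slid the carriage along the bend, pushed the plunger in, let go, swung the keeper shut and handed the job in. The arm's last clock reading was about 24 s.

- **Carriage:** lateral forces read between moves stayed under 1 N on the way round. They reached about 5.4 N along the rod and 2.4 N sideways while pushing the plunger. I first corrected the rod's turn to about 0.015 rad; the top camera alone gave about 0.009 rad.
- **Plunger:** the picture put it at about 5.6 of 6 mm. A further push did not narrow the visible brass strip, so it was at its stop. The pads seem to have slipped slightly on the tab during that last push.
- **Keeper:** it stopped where the shut position was expected, and the force doubled to about 11 N with no motion. During the push the tip felt about 4 N upward once, so I raised it 6 mm and carried on.
- **Last picture:** the keeper crosses the rod behind the carriage, and the optics in view look undisturbed. The driver and the mirror mount were outside that crop, so I did not check them at the end. The wrist force was about zero with the arm clear.

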